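# Shut the key box at the newspaper depot

## Task

The delivery round is out, so the key box on the dispatch counter has to be shut: of the three low white slide-top boxes, take the widest one, the one with the keys in it, and slide its open cover fully shut. The cover has no handle, so press down on its rubber patch and drag it across the opening. Leave the covers of the two narrower boxes as they are.

Things in the scene. Friction and masses are not known exactly. Their poses are not given: they have to be found in the camera images.
- key_cover (a joint): Opening of the key box's cover in m: 0 = shut against its stop, 0.060 = fully open; starts at 0.045 to 0.060, stays where left, about 2 N to slide. The box is fixed: white steel, 210 mm long, 120 wide, 50 high; lengthwise a 10 mm front rim (roughly towards the robot), a window 120 long and 100 wide, an 80 mm hood. The rigid aluminium cover slides out from under the hood to the front rim.
- key_pad (a point): Centre of the top of the 36 mm square black ribbed rubber patch set flush in the key box's cover; press here. Moves with the cover. 48.5 mm above the counter, 1.5 mm below rim and hood, on the box's centre line, 30 mm behind the cover's leading edge, 32 to 47 mm from the hood at first. z is up; +x runs along the box to the hood (opening), so shutting is along -x. Nothing stands on this box.
- clip_pad (a point): The same patch on the cover of a narrower box (80 mm wide, window 60 mm wide, otherwise alike) that holds paper clips; a roll of tape lies on its hood. Leave its cover alone.
- magnet_pad (a point): The same patch on the cover of the other narrower box (80 mm wide), which holds white round magnets; a wooden hand stamp stands on its hood. Leave its cover alone. The three boxes stand side by side about 220 mm apart, in any order, each turned by up to 0.3 rad.
Mind the look-alikes: they are no part of the job. What is shaped like the part that bears key_cover but orange is not meant.

How it is judged:
By the outcome, as a careful person would: the job done as asked, in the order asked, and still so for the second after the job is handed in, with the robot touching nothing.
It also fails if it takes over 29 s, if anything falls off the work surface, if the arm or the gripper's body presses on something with over 40 N, if the wrist force passes 120 N, or if a joint passes its speed limit or range.

## Robot

A 7-joint arm with a two-finger parallel gripper is mounted at the origin on the work surface. World frame = base frame: x ahead of the robot, y to its left, z up, the work surface at z = 0. Lengths are in m, angles in degrees, forces in N, time in s.
With the tool pointing down it reaches from about 0.425 to 0.925 m from the base axis. Payload 6.8 kg.
Tool frame: the origin (TCP) lies midway between the tips of the shut fingers; the grasp point (between the pads) lies 19 mm behind it; z points along the fingers, y is the direction in which the jaws open and shut (so a half turn about z gives the same grasp; the last joint's range is limited). The gripper opens to 88 mm and grips with 3 to 60 N. Pads are 20 mm wide; open, the fingers measure 115 mm over their backs; the gripper's body (75 mm by 178 mm) begins 61 mm behind the grasp point.
Start: joints at [-76.152, 27.33, 1.283, 89.118, -0.659, 63.558, -4.761], TCP at [0.231, 0.634, 0.223] pointing down, gripper open.
Joint ranges: [-169.35, 169.35], [-19.33, 120.38], [-80.79, 83.38], [13.8, 139.57], [-78.32, 258.32], [9.67, 109.79], [-169.56, 169.56]. Speed limits (degrees/s): [136.94, 136.94, 180, 180, 180, 180, 180].

## Interface

Orientations are given as a 3x3 rotation matrix whose columns are the frame's x, y, z axes.
In Python, from rig import monitor, optics, arm gives the robot as it stands.
- The arm moves only by the tool play_rows, never from a script. Its argument "steps" is a list of rows, each a list of 4 numbers: the shift along the tool's x, y, z in m, then the turn about the tool's z in rad. A call has exactly 10 rows; each row is the pose to reach, as a shift and turn from the pose commanded when the call began, along the tool's axes at that moment; what a row does not reach only later rows make up. A row lasts 1/10 s, in which the tool goes at most 50 mm and 8.59 degrees, less where a joint would pass 70% of its speed; a pose out of reach is approached as far as the arm can. A call with a gripper value outside its range is refused whole. "claw" is the gripper's target within -1 to 1 (shut at 1, half-way at 0, fully open at -1), set as the call begins (left out, the last holds). The fingers move at their own pace and stop on an object; the grip force is fixed at half the most. Time passes only in rows, so rows that repeat a pose let the fingers close, or fill a call up. It gives the time, the measured TCP pose, the force and the opening at its end, in the units of the state.
- monitor.state(): the state, without advancing time (a new reading comes with each control period).
- optics.grab_frame(name): name is "side" or "top" or "wrist"; returns the picture (420x560x3 uint8, red, green, blue); there is no depth.
- optics.camera_info(name): a dict with "camera_matrix" (3x3 intrinsics, pixels), "dist_coeffs" ([k1, k2, p1, p2, k3] as OpenCV has them; the pictures are not rectified), "R" (3x3) and "t" (3): a world point X has camera coordinates R X + t. Camera axes: x right, y down, z forward; pixel columns grow to the right and rows downward; lengths in m; the calibration is good to about 2 mm. A picture is of the moment at which its call begins: read the wrist's pose just before it. camera_info takes no time and is no camera call; for the wrist camera it gives the pose at the moment of the call.
- arm.finish_job(): hands the job in, once; it reports no verdict.
The state is a dict: "clock": time; "joints": joint angles; "joint_vel": joint speeds; "joint_efforts": joint torques, N m; "tool_pos": TCP position; "tool_rot": TCP orientation; "ft_force": force on the tool from outside, world axes, zero at the start; "wrist_torque": the same for the moment, N m; "opening": finger opening in m.
Only numpy, scipy, OpenCV 4.12 (cv2) and the standard library are available. Lean on these libraries where they do the work, as an engineer would, in place of code of your own. Each camera call takes 0.05 s, during which the arm holds its last target.

## Working session

There is one attempt and no reset: what is moved stays moved. The work goes in short steps, Python scripts to look and compute and a tool call to move; the robot and the scene stay as the last step left them, time stands still between calls to the robot, and variables do not carry over. Pictures are saved under pics/ and viewed, and the job is handed in when it is done.

Besides the shell and the picture viewer there is one more tool, called after "Request:" as a command line: name --pt "numbers of a row" for each row, then --argument value for the rest. play_rows: Moves the arm, as the interface text tells. Its arguments: {"type":"object","properties":{"steps":{"type":"array","items":{"type":"array","items":{"type":"number"}}},"claw":{"type":"number"}},"required":["steps"]}

```bash
mkdir -p pics; ls
python3 - <<'E'
from rig import monitor, optics, arm
import cv2, numpy as np
s=monitor.state()
for k,v in s.items(): print(k,np.round(v,3).tolist())
for n in ("top","side","wrist"):
    c=optics.camera_info(n); print(n,{k:np.round(v,3).tolist() for k,v in c.items()})
    im=optics.grab_frame(n); cv2.imwrite(f"pics/{n}0.png",im[:,:,::-1])
E
```

```text
pics
clock 0.0
joints [-76.151, 27.375, 1.281, 89.176, -0.658, 63.556, -4.76]
joint_vel [-0.004, 0.052, -0.027, 0.039, 0.098, 0.085, 0.002]
joint_efforts [-0.001, -58.283, 1.535, -27.261, -0.054, 0.017, 0.0]
tool_pos [0.231, 0.634, 0.222]
tool_rot [[-0.939, 0.343, -0.0], [0.343, 0.939, -0.002], [-0.0, -0.002, -1.0]]
ft_force [-0.252, 0.077, -0.52]
wrist_torque [0.041, 0.034, 0.02]
opening 0.088
top {'camera_matrix': [[403.503, 0.0, 274.303], [0.0, 403.503, 212.979], [0.0, 0.0, 1.0]], 'dist_coeffs': [-0.049, 0.0, 0.0, 0.0, 0.0], 'R': [[-0.022, -1.0, 0.012], [-0.998, 0.022, -0.067], [0.067, -0.014, -0.998]], 't': [-0.056, 0.389, 1.063]}
side {'camera_matrix': [[379.254, 0.0, 278.667], [0.0, 379.254, 207.479], [0.0, 0.0, 1.0]], 'dist_coeffs': [-0.075, 0.0, 0.0, 0.0, 0.0], 'R': [[-0.973, -0.232, -0.016], [-0.173, 0.771, -0.613], [0.155, -0.593, -0.79]], 't': [0.353, 0.158, 0.724]}
wrist {'camera_matrix': [[296.061, 0.0, 280.515], [0.0, 296.061, 208.576], [0.0, 0.0, 1.0]], 'dist_coeffs': [-0.065, 0.0, 0.0, 0.0, 0.0], 'R': [[0.344, 0.939, -0.002], [0.91, -0.333, 0.249], [0.233, -0.087, -0.969]], 't': [-0.673, -0.03, 0.39]}
```

View pics/top0.png

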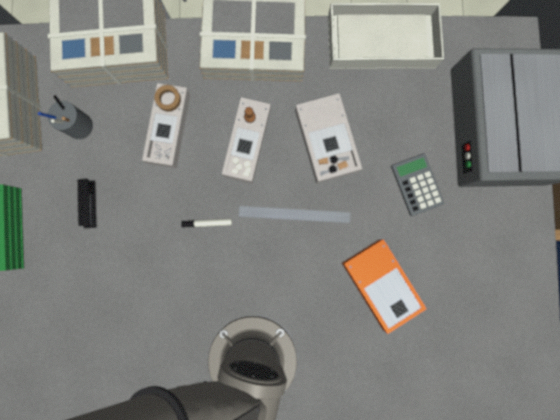

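View pics/side0.png

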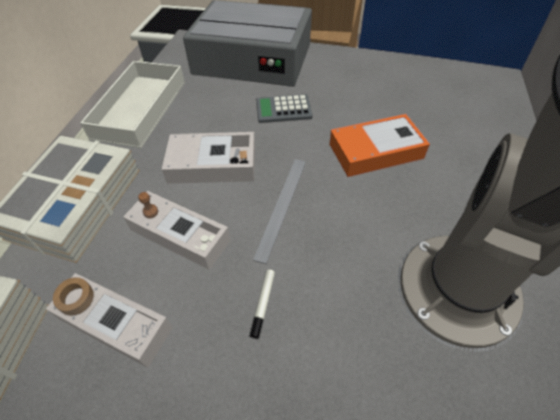

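View pics/wrist0.png

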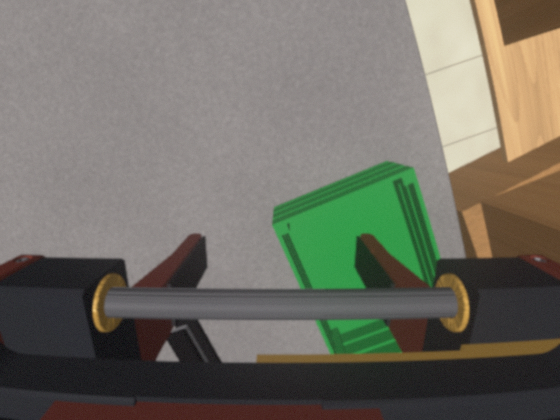

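The widest white box, with the keys, is the right one in the top view: patch near (331,144), box corners about (297,105), (340,95), (361,170) and (318,181). In the side view its patch is near (217,150). The orange box at (385,287) is a decoy. I'll measure the patch and the box axis next.

```bash
cat > h.py <<'E'
import cv2, numpy as np
from rig import monitor, optics, arm
def ray(c,px):
    K=np.array(c["camera_matrix"]);d=np.array(c["dist_coeffs"]);R=np.array(c["R"]);t=np.array(c["t"])
    u=cv2.undistortPoints(np.array([[px]],float),K,d)[0,0]
    return -R.T@t, R.T@np.array([u[0],u[1],1.])
def plane(c,px,z):
    o,r=ray(c,px); return o+r*(z-o[2])/r[2]
def tri(cs,ps):
    A=np.zeros((3,3));b=np.zeros(3);rs=[]
    for c,p in zip(cs,ps):
        o,r=ray(c,p); r/=np.linalg.norm(r);P=np.eye(3)-np.outer(r,r);A+=P;b+=P@o;rs.append((P,o))
    X=np.linalg.solve(A,b); return X,[np.linalg.norm(P@(X-o)) for P,o in rs]
def proj(c,X):
    return cv2.projectPoints(np.array([X],float),cv2.Rodrigues(np.array(c["R"]))[0],np.array(c["t"]),np.array(c["camera_matrix"]),np.array(c["dist_coeffs"]))[0][0,0]
def patch(im,roi,th=85):
    x0,y0,x1,y1=roi; g=im[y0:y1,x0:x1].max(2); m=(g<th).astype(np.uint8)
    n,l,s,ce=cv2.connectedComponentsWithStats(m)
    return [(s[i,4],ce[i]+[x0,y0],s[i,:4]+[x0,y0,0,0]) for i in range(1,n) if s[i,4]>20], m
E
python3 - <<'E'
from h import *
T=cv2.imread("pics/top0.png"); S=cv2.imread("pics/side0.png")
ct,cs=optics.camera_info("top"),optics.camera_info("side")
for im,roi in ((T,(310,125,350,160)),(S,(198,135,232,165))):
    for r in patch(im,roi)[0]: print(r[0],np.round(r[1],2),r[2])
a=max(patch(T,(310,125,350,160))[0],key=lambda r:r[0])[1]; b=max(patch(S,(198,135,232,165))[0],key=lambda r:r[0])[1]
X,e=tri([ct,cs],[a,b]); print(X,e, plane(ct,a,.0485),plane(cs,b,.0485))
# box outline
hsv=cv2.cvtColor(T,cv2.COLOR_BGR2HSV); 
m=np.zeros(T.shape[:2],np.uint8); m[85:190,285:372]=(T.min(2)[85:190,285:372]>125)
m=cv2.morphologyEx(m,cv2.MORPH_CLOSE,np.ones((3,3)))
c=max(cv2.findContours(m,0,2)[0],key=cv2.contourArea)
box=cv2.boxPoints(cv2.minAreaRect(c)); print(box)
W=np.array([plane(ct,p,.05) for p in box]); print(np.round(W,4))
for i in range(4):
    d=W[(i+1)%4]-W[i]; print(np.linalg.norm(d),np.degrees(np.arctan2(d[1],d[0])))
v=T.copy(); cv2.polylines(v,[np.int32(box)],True,(0,0,255),1)
v=cv2.resize(v[80:195,270:390],None,fx=5,fy=5,interpolation=2)
cv2.imwrite("pics/crop1.png",v)
cv2.imwrite("pics/crop2.png",cv2.resize(S[120:190,150:270],None,fx=6,fy=6,interpolation=2))
E
```

```text
109 [330.5  143.55] [325 138  12  12]
98 [217.36 149.61] [211 146  13   8]
[ 0.56352408 -0.21526514  0.05234872] [np.float64(0.00040069439662895504), np.float64(0.0004006943966290263)] [ 0.5648394  -0.21577475  0.0485    ] [ 0.56499235 -0.21904808  0.0485    ]
[[285.  85.]
 [371.  85.]
 [371. 189.]
 [285. 189.]]
[[ 0.7243 -0.1003  0.05  ]
 [ 0.7213 -0.3294  0.05  ]
 [ 0.4427 -0.3174  0.05  ]
 [ 0.4472 -0.0935  0.05  ]]
0.22904916514806367 -90.76115525381017
0.27888211911257443 177.53113673520053
0.2239140552733802 88.84735252089015
0.27724643159644075 -1.416395689219788
```

View pics/crop1.png

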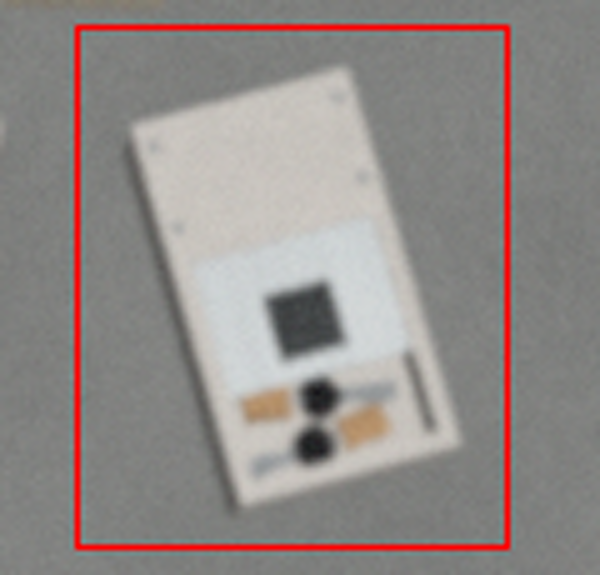

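View pics/crop2.png

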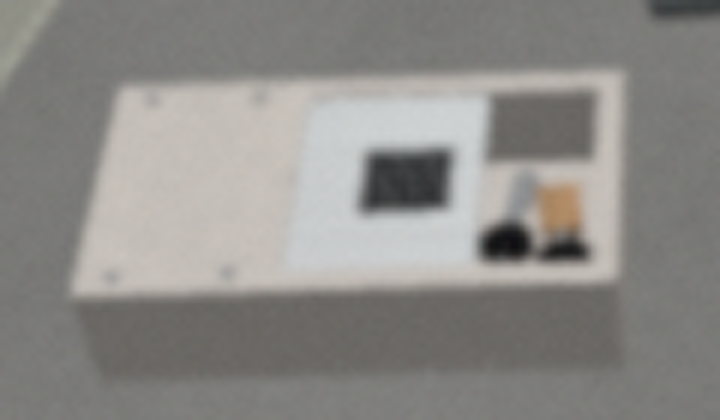

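The minAreaRect mask took in the whole ROI, so that outline is wrong. I'll use a brighter mask and the corners seen in the crop instead. In the top view the patch is clean at (330.5,143.6).

Run:
```python
from h import *
T=cv2.imread("pics/top0.png"); S=cv2.imread("pics/side0.png")
ct,cs=optics.camera_info("top"),optics.camera_info("side")
m=np.zeros(T.shape[:2],np.uint8); m[85:190,285:372]=(cv2.GaussianBlur(T,(3,3),0).min(2)[85:190,285:372]>150)
n,l,s,ce=cv2.connectedComponentsWithStats(m); i=1+np.argmax(s[1:,4]); m=(l==i).astype(np.uint8)
c=cv2.convexHull(max(cv2.findContours(m,0,2)[0],key=cv2.contourArea))
W=np.array([plane(ct,p,.05)[:2] for p in c[:,0].astype(float)],np.float32)
r=cv2.minAreaRect(W); print(r); box=cv2.boxPoints(r); print(box)
def u(W):
    for i in range(4):
        d=W[(i+1)%4]-W[i]; print(round(np.linalg.norm(d),4),round(np.degrees(np.arctan2(d[1],d[0])),1))
u(box)
hand=np.array([(132,125),(348,68),(462,440),(238,505)])/5+[270,80]-.4
H=np.array([plane(ct,p,.05)[:2] for p in hand]); print("hand",H); u(H)
hs=np.array([(118,85),(628,72),(622,280),(72,295)])/6+[150,120]-.42
Hs=np.array([plane(cs,p,.05)[:2] for p in hs]); print("side",Hs); u(Hs)
```

```text
((0.5840896368026733, -0.21179716289043427), (0.21225735545158386, 0.12103457748889923), 14.538186073303223)
[[ 0.46616775 -0.17985857]
 [ 0.4965505  -0.2970177 ]
 [ 0.7020115  -0.24373576]
 [ 0.6716288  -0.12657663]]
0.121 -75.5
0.2123 14.5
0.121 104.5
0.2123 -165.5
hand [[ 0.67050879 -0.1280072 ]
 [ 0.69979723 -0.24343257]
 [ 0.4993466  -0.29595968]
 [ 0.46741161 -0.17763473]]
0.1191 -75.8
0.2072 -165.3
0.1226 105.1
0.2091 13.7
side [[ 0.7022259  -0.24677368]
 [ 0.49550512 -0.29841664]
 [ 0.46539805 -0.18297648]
 [ 0.67022497 -0.13043084]]
0.2131 -166.0
0.1193 104.6
0.2115 14.4
0.1207 -74.6
```

Request:
play_rows --claw 1 --pt "-0.04 -0.023 0 -0.06" --pt "-0.08 -0.045 0 -0.12" --pt "-0.12 -0.068 0 -0.18" --pt "-0.16 -0.09 0 -0.24" --pt "-0.2 -0.113 0 -0.3" --pt "-0.24 -0.136 0 -0.36" --pt "-0.28 -0.158 0 -0.42" --pt "-0.32 -0.181 0 -0.48" --pt "-0.36 -0.203 0 -0.54" --pt "-0.4 -0.226 0 -0.604"

```text
clock: 1.15
tool_pos: [0.5305, 0.2832, 0.2225]
tool_rot: [[-0.967, -0.254, -0.0], [-0.254, 0.967, -0.0], [0.0, 0.0, -1.0]]
ft_force: [0.3, 0.4, 0.8]
opening: 0.0112
```

Request:
play_rows --pt "0.009 -0.049 0 0" --pt "0.018 -0.098 0 0" --pt "0.028 -0.147 0 0" --pt "0.037 -0.196 0 0" --pt "0.047 -0.245 0 0" --pt "0.056 -0.294 0 0" --pt "0.066 -0.343 0 0" --pt "0.075 -0.392 0 0" --pt "0.084 -0.441 0 0" --pt "0.094 -0.49 0 0"

```text
clock: 2.15
tool_pos: [0.5617, -0.215, 0.2226]
tool_rot: [[-0.968, -0.252, 0.0], [-0.252, 0.968, 0.0], [-0.0, 0.0, -1.0]]
ft_force: [0.2, -0.2, 0.6]
opening: 0.0004
```

Run:
```python
from h import *
s=monitor.state(); print(s["clock"],s["tool_pos"],s["opening"])
c=optics.camera_info("wrist"); im=optics.grab_frame("wrist")[:,:,::-1]; cv2.imwrite("pics/w1.png",im)
print(proj(c,[.565,-.2174,.0485]), proj(c,s["tool_pos"]))
```

```text
2.15 [ 0.5616883  -0.21496557  0.22259466] 0.0004384120684527627
[278.81788355 194.56174866] [282.62226005 250.28917233]
```

View pics/w1.png

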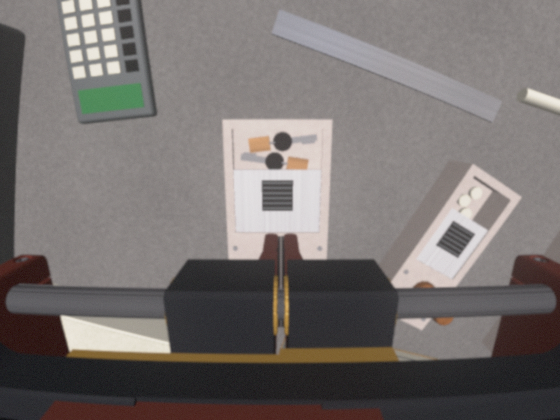

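The wrist view shows the patch at about (277.5,195.5), against a prediction of (278.8,194.6). It agrees within about 1 mm, and the box edges run straight up the image, so the tool is aligned. I'll descend to a hover.

Request:
play_rows --pt "-0.001 -0.002 0.04 0" --pt "-0.0025 -0.004 0.08 0" --pt "-0.0025 -0.004 0.115 0" --pt "-0.0025 -0.004 0.14 0" --pt "-0.0025 -0.004 0.155 0" --pt "-0.0025 -0.004 0.16 0" --pt "-0.0025 -0.004 0.163 0" --pt "-0.0025 -0.004 0.165 0" --pt "-0.0025 -0.004 0.165 0" --pt "-0.0025 -0.004 0.165 0"

```text
clock: 3.2
tool_pos: [0.5659, -0.2166, 0.0586]
tool_rot: [[-0.968, -0.251, 0.002], [-0.251, 0.968, -0.0], [-0.001, -0.001, -1.0]]
ft_force: [-0.4, -0.2, -0.2]
opening: 0.0007
```

Run:
```python
from h import *
s=monitor.state(); print(s["clock"],s["tool_pos"],s["ft_force"])
im=optics.grab_frame("wrist")[:,:,::-1]; cv2.imwrite("pics/w2.png",im)
im=optics.grab_frame("side")[:,:,::-1]; cv2.imwrite("pics/s2.png",cv2.resize(im[100:200,140:280],None,fx=5,fy=5,interpolation=2))
```

```text
3.2 [ 0.56590123 -0.21657445  0.0585663 ] [-0.41741776 -0.15882696 -0.19745592]
```

View pics/w2.png

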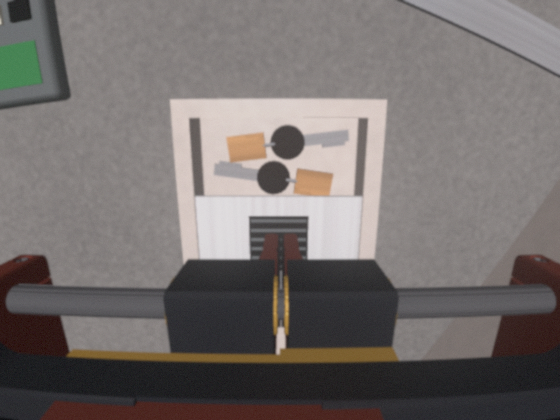

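View pics/s2.png

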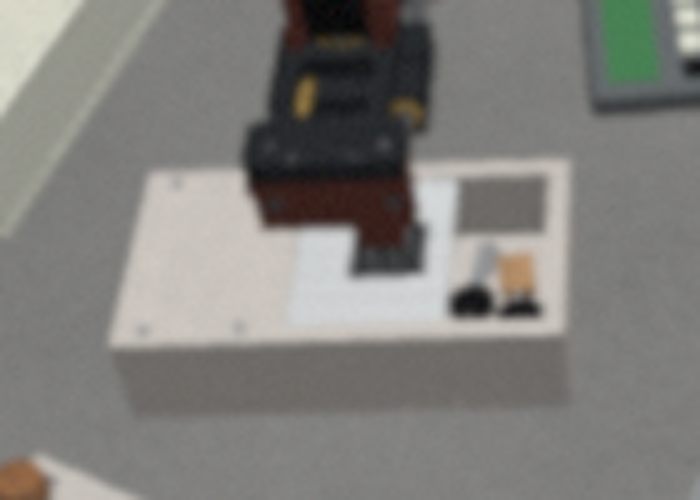

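The fingertips stand over the patch: in the wrist view the tip is at about (281,240) and the patch spans x 250–308. I'll lower slowly and watch the force.

Request:
play_rows --pt "0 0 0.002 0" --pt "0 0 0.004 0" --pt "0 0 0.005 0" --pt "0 0 0.006 0" --pt "0 0 0.007 0" --pt "0 0 0.008 0" --pt "0 0 0.009 0" --pt "0 0 0.0095 0" --pt "0 0 0.0095 0" --pt "0 0 0.0095 0"

```text
clock: 4.3
tool_pos: [0.5657, -0.2163, 0.0489]
tool_rot: [[-0.968, -0.251, 0.001], [-0.251, 0.968, 0.0], [-0.001, 0.0, -1.0]]
ft_force: [-1.8, 1.4, 7.0]
opening: 0.0003
```

Request:
play_rows --pt "0 0 0.0002 0" --pt "0 0 0.0004 0" --pt "0 0 0.0005 0" --pt "0 0 0.0006 0" --pt "0 0 0.0006 0" --pt "0.001 0 0.0006 0" --pt "0.002 0 0.0006 0" --pt "0.004 0 0.0006 0" --pt "0.006 0 0.0006 0" --pt "0.008 0 0.0006 0"

```text
clock: 5.3
tool_pos: [0.5595, -0.2179, 0.0489]
tool_rot: [[-0.968, -0.252, 0.004], [-0.252, 0.968, 0.0], [-0.004, -0.001, -1.0]]
ft_force: [1.0, 2.3, 7.2]
opening: 0.0006
```

Request:
play_rows --pt "0.001 0 0.0005 0" --pt "0.003 0 0.0008 0" --pt "0.005 0 0.0008 0" --pt "0.007 0 0.0008 0" --pt "0.009 0 0.0008 0" --pt "0.011 0 0.0008 0" --pt "0.013 0 0.0008 0" --pt "0.014 0 0.0008 0" --pt "0.015 0 0.0008 0" --pt "0.015 0 0.0008 0"

```text
clock: 6.3
tool_pos: [0.5456, -0.2216, 0.0488]
tool_rot: [[-0.968, -0.252, 0.005], [-0.252, 0.968, 0.0], [-0.005, -0.001, -1.0]]
ft_force: [1.1, 3.1, 12.1]
opening: 0.0006
```

Run:
```python
from h import *
s=monitor.state(); print(s["clock"],s["tool_pos"],s["ft_force"])
im=optics.grab_frame("wrist")[:,:,::-1]; cv2.imwrite("pics/w3.png",im)
```

```text
6.3 [ 0.54558337 -0.22155759  0.04876223] [ 1.05704038  3.06601083 12.1246551 ]
```

View pics/w3.png

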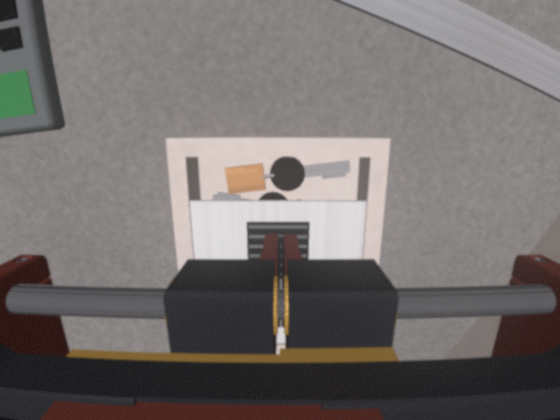

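The cover moves with the fingertips: its leading edge is now at row 201 and covers one of the keys, and the front rim is at row 138. I'll keep dragging.

Request:
play_rows --pt "0.002 0 0.0002 0" --pt "0.004 0 0.0003 0" --pt "0.006 0 0.0003 0" --pt "0.008 0 0.0003 0" --pt "0.01 0 0.0003 0" --pt "0.012 0 0.0003 0" --pt "0.014 0 0.0003 0" --pt "0.016 0 0.0003 0" --pt "0.018 0 0.0003 0" --pt "0.019 0 0.0003 0"

```text
clock: 7.35
tool_pos: [0.5276, -0.2263, 0.0487]
tool_rot: [[-0.968, -0.252, 0.005], [-0.252, 0.968, 0.0], [-0.005, -0.001, -1.0]]
ft_force: [0.5, 5.1, 14.8]
opening: 0.0004
```

Request:
play_rows --pt "0.001 0 0 0" --pt "0.002 0 0 0" --pt "0.003 0 0 0" --pt "0.004 0 0 0" --pt "0.005 0 0 0" --pt "0.006 0 0 0" --pt "0.007 0 0 0" --pt "0.008 0 0 0" --pt "0.008 0 0 0" --pt "0.008 0 0 0"

```text
clock: 8.35
tool_pos: [0.5198, -0.2283, 0.0487]
tool_rot: [[-0.968, -0.252, 0.005], [-0.252, 0.968, 0.0], [-0.005, -0.001, -1.0]]
ft_force: [-1.3, 3.8, 15.8]
opening: 0.0006
```

Run:
```python
from h import *
s=monitor.state(); print(s["clock"],s["tool_pos"],s["ft_force"])
im=optics.grab_frame("wrist")[:,:,::-1]; cv2.imwrite("pics/w4.png",im)
```

```text
8.35 [ 0.51978552 -0.22825534  0.04871433] [-1.27972424  3.83006849 15.78906609]
```

View pics/w4.png

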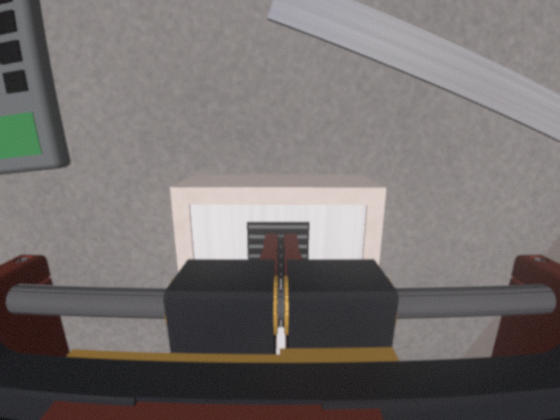

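The opening has gone: the cover edge meets the front rim at row 205. I'll push a little further to feel the stop.

Request:
play_rows --pt "0.001 0 0 0" --pt "0.002 0 0 0" --pt "0.003 0 0 0" --pt "0.004 0 0 0" --pt "0.005 0 0 0" --pt "0.005 0 0 0" --pt "0.005 0 0 0" --pt "0.005 0 0 0" --pt "0.005 0 0 0" --pt "0.005 0 0 0"

```text
clock: 9.4
tool_pos: [0.5172, -0.2295, 0.0488]
tool_rot: [[-0.967, -0.253, 0.009], [-0.253, 0.967, -0.001], [-0.009, -0.003, -1.0]]
ft_force: [6.4, 4.3, 9.5]
opening: 0.0003
```

Run:
```python
from h import *
s=monitor.state(); print(s["clock"],s["tool_pos"],s["ft_force"])
im=optics.grab_frame("wrist")[:,:,::-1]; cv2.imwrite("pics/w5.png",im)
```

```text
9.4 [ 0.51721883 -0.22952209  0.04879769] [6.42227376 4.3180126  9.51039685]
```

View pics/w5.png

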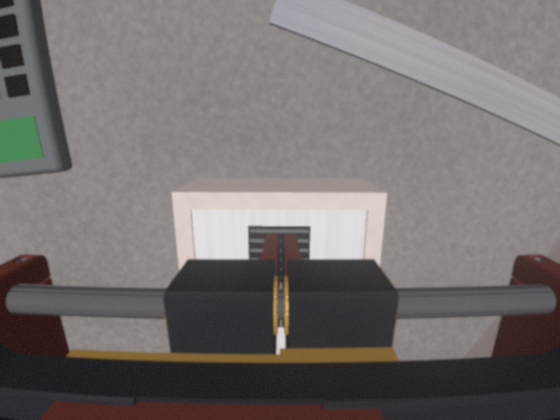

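The stop shows as about 6–7 N opposing the push. The rim and the cover edge both shifted 4 rows together, so the cover didn't move relative to the box. I'll lift straight off, back away and check.

Request:
play_rows --pt "0 0 -0.003 0" --pt "0 0 -0.008 0" --pt "0 0 -0.02 0" --pt "0 0 -0.05 0" --pt "0 0 -0.08 0" --pt "0 0 -0.12 0" --pt "0 0.04 -0.15 0" --pt "0 0.08 -0.15 0" --pt "0 0.12 -0.15 0" --pt "0 0.16 -0.15 0"

```text
clock: 10.45
tool_pos: [0.4709, -0.0744, 0.1973]
tool_rot: [[-0.968, -0.25, 0.001], [-0.25, 0.968, -0.0], [-0.001, -0.0, -1.0]]
ft_force: [0.2, -0.2, -1.0]
opening: 0.0006
```

Request:
play_rows --pt "0 0.04 0 0" --pt "0 0.08 0 0" --pt "0 0.12 0 0" --pt "0 0.16 0 0" --pt "0 0.2 0 0" --pt "0 0.24 0 0" --pt "0 0.28 0 0" --pt "0 0.32 0 0" --pt "0 0.32 0 0" --pt "0 0.32 0 0"

```text
clock: 11.45
tool_pos: [0.391, 0.2342, 0.1967]
tool_rot: [[-0.968, -0.253, -0.0], [-0.253, 0.968, -0.001], [0.0, -0.001, -1.0]]
ft_force: [0.4, -0.6, -0.6]
opening: 0.0005
```

Run:
```python
from h import *
s=monitor.state(); print(s["clock"],s["tool_pos"],s["ft_force"])
T=optics.grab_frame("top")[:,:,::-1]; S=optics.grab_frame("side")[:,:,::-1]
cv2.imwrite("pics/t6.png",T); cv2.imwrite("pics/s6.png",S)
cv2.imwrite("pics/c6.png",np.hstack([cv2.resize(T[80:200,280:380],(400,480),interpolation=2),cv2.resize(S[110:206,150:230+0],(400,480),interpolation=2)]))
cv2.imwrite("pics/c6.png",np.vstack([cv2.resize(T[80:200,130:380],None,fx=2.4,fy=2.4,interpolation=2),cv2.resize(S[125:189,120:270],None,fx=4,fy=4,interpolation=2)]))
ct,cs=optics.camera_info("top"),optics.camera_info("side")
rt=[r for r in patch(np.ascontiguousarray(T),(310,125,352,172))[0]]; rs=patch(np.ascontiguousarray(S),(198,135,250,168))[0]
for r in rt+rs: print(r)
a=max(rt,key=lambda r:r[0])[1]; b=max(rs,key=lambda r:r[0])[1]
X=plane(ct,a,.0485);Y=plane(cs,b,.0485); print(X,Y,tri([ct,cs],[a,b]))
ax=np.array([np.cos(np.radians(14.5)),np.sin(np.radians(14.5))])
for P,P0 in ((X,(.56484,-.21577)),(Y,(.56499,-.21905))): print((np.array(P0)-P[:2])@ax)
for n,c in (("top",(.5841,-.2118)),("side",(.5833,-.2146))):
    P=X if n=="top" else Y; print(n,"opening",(P[:2]-np.array(c))@ax+.105-.04)
T0=cv2.imread("pics/top0.png")
for roi in ((150,118,175,142),(235,134,256,156)):
    for im in (T0,np.ascontiguousarray(T)):
        print([(r[0],np.round(r[1],2)) for r in patch(im,roi)[0]])
```

```text
11.45 [0.39104264 0.23418543 0.19665761] [ 0.43718307 -0.640098   -0.58836723]
(np.int32(103), array([335.49514563, 160.74757282]), array([330, 155,  12,  12]))
(np.int32(328), array([202.60060976, 151.40243902]), array([198, 135,  11,  33]))
(np.int32(34), array([239.94117647, 149.14705882]), array([236, 145,   7,   8]))
[ 0.51896968 -0.22733745  0.0485    ] [ 0.59770092 -0.20578055  0.0485    ] (array([ 0.554799  , -0.21062368,  0.05606463]), [np.float64(0.04011654671778038), np.float64(0.040116546717780574)])
0.047305499178502505
-0.03499140708161101
top opening -0.0019460313482809535
side opening 0.08115043276824555
[(np.int32(116), array([163.07, 130.31]))]
[(np.int32(109), array([163.1 , 130.09]))]
[(np.int32(112), array([244.02, 145.87]))]
[(np.int32(106), array([244.  , 145.93]))]
```

View pics/c6.png

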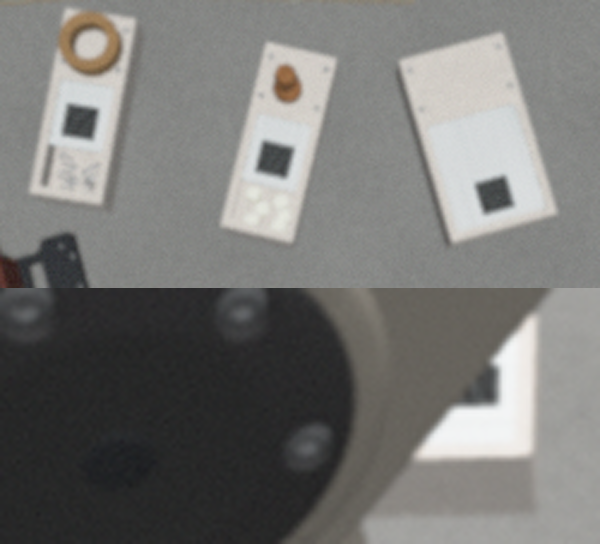

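In the top view the key window is fully covered and the patch is at (335.5,160.7), a travel of 47 mm. The two narrower boxes' patches are unchanged at (163,130) and (244,146). The side view is mostly blocked by the arm, so its numbers don't count, but the visible corner shows the cover reaching the rim. Handing in.

```bash
python3 -c "
from rig import arm,monitor
print(monitor.state()['clock'],arm.finish_job())"
```

```text
the job is handed in; nothing more can be done
11.55 None
```

The key box is shut. I pressed its rubber patch with closed fingers at roughly 7–16 N, dragged the cover about 47 mm to its stop, and lifted straight off. I handed the job in at 11.55 s.

**Stop:** a last push met about 6–7 N of resistance. The wrist pictures before and after it showed the cover not moving relative to the box.

**Top view after lifting:** the window is fully covered. The opening works out to about −2 mm, which is zero within the calibration error. The patches on the two narrower boxes have not moved, by more than 0.3 px, and the tape and stamp are still on their hoods.

**Checks that failed or disagreed:**
- **Final side view:** the arm blocked most of it, so its figures were unusable and the final position rests on the top view, the wrist view and the force. The part still visible shows the cover at the front rim.
- **Patch height:** the two-view measurement came out at 52 mm against the stated 48.5 mm. Contact came at about 49 mm.
- **Box outline:** my first outline mask was wrong, and I redid it before moving.

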